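Ready the potter's wheel for the foot pedal

ROBOT

A 7-joint arm with a two-finger parallel gripper is mounted at the origin on the work surface. World frame = base frame: x ahead of the robot, y to its left, z up, the work surface at z = 0. Lengths are in m, angles in rad, forces in N, time in s.
With the tool pointing down it reaches from about 0.425 to 0.95 m from the base axis. Payload 4.7 kg.
Tool frame: the origin (TCP) lies between the finger pads; the fingertips stand 25 mm ahead of it and the grasp point (between the pads) lies 6 mm ahead of it; x points along the fingers, z is the direction in which the jaws open and shut, and the axes are right-handed (so a half turn about x gives the same grasp; the last joint's range is limited). The gripper opens to 85 mm and grips with 20 to 120 N. Pads are 22 mm wide; open, the fingers measure 114 mm over their backs; the gripper's body (76 mm by 85 mm) begins 54 mm behind the grasp point. The pads swing forward as they close: fully open they stand 13 mm farther back than shut.
Start: joints at [1.3, 0.469, -0.049, 1.532, 0.024, 1.141, -0.082], TCP at [0.162, -0.655, 0.256] pointing down, gripper open.
Joint ranges: [-2.59, 2.59], [-0.33, 1.99], [-1.39, 1.29], [0.1, 2.45], [-1.04, 4.18], [0.21, 1.99], [-2.66, 2.66]. Speed limits (rad/s): [2.57, 2.57, 3.14, 3.14, 3.14, 3.14, 3.14].

INTERFACE

Orientations are given as a 3x3 rotation matrix whose columns are the frame's x, y, z axes.
In Python, from rig import * gives the robot as it stands. Calls block until the motion is done:
- movep(position, orientation): joint-space move of the TCP to a pose.
- move_l(position, attitude=None, feed=0.15, until_force=None): straight line of the TCP; attitude=None keeps the orientation; feed is the mean speed in m/s. With until_force (N) it stops when the force on the tool has changed by that much, and returns True; else False.
- move_joints(angles): joint-space move.
- command_gripper(opening, newtons=None): finger opening in m; newtons is the grip in N (None keeps the last); returns when the fingers have stopped.
- sleep(seconds).
- inverse_kinematics(position, orientation): joint angles nearest the present ones, or None.
- sense(): the state.
- camera(name): name is "scene" or "top"; returns (picture, depth): 384x512x3 uint8, red, green, blue; 384x512 float32, m along the optical axis (not along the pixel's ray), 0 where there is no reading.
- camera_params(name): a dict with "K" (3x3 intrinsics, pixels), "position" and "rotation" of the camera in the world. Camera axes: x right, y down, z forward; pixel columns grow to the right and rows downward; lengths in m; the calibration is good to about 2 mm. A picture is of the moment at which its call begins. camera_params takes no time and is no camera call.
A pose or a line that the arm cannot do raises Unreachable and nothing moves.
- finish_job(): hands the job in, once; it reports no verdict.
The state is a dict: "time_s": time; "joint_pos": joint angles; "qd": joint speeds; "joint_efforts": joint torques, N m; "position": TCP position; "tcp_rot": TCP orientation; "wrist_force": force on the tool from outside, world axes, zero at the start; "ft_torque": the same for the moment, N m; "finger_gap": finger opening in m.
Only numpy, scipy, OpenCV 4.12 (cv2) and the standard library are available. Lean on these libraries where they do the work, as an engineer would, in place of code of your own. Each camera call takes 0.05 s, during which the arm holds its last target. There are 200 camera calls.

TASK

Get the potter's wheel ready for the foot pedal with light touches of the fingertips: first press the left half of the black direction rocker down flush (anticlockwise, left as seen from the robot facing the wheel), then press the far half of the red power rocker, the one with the white dot, down flush, and last press the green start button fully in and let it go. The direction may only be changed while the power is off. Leave the red stop button and the speed knob as they are, keep off the unfired vase on the wheel head, and leave the tub, the wooden rib and the finished ware in their places, neither pushed about nor picked up.

Things in the scene. Friction and masses are not known exactly. Their poses are not given: they have to be found in the camera images.
- wheel: Fixed potter's wheel: orange cabinet 360 (x) x 640 (y) x 180 mm. Origin: centre of its underside; x to its back (away from the robot), y to its left, z up; yaw at most 0.25. White pan at right (rim 60 mm above the deck); controls at left: front row red stop, green start, black knob (left to right), behind them black direction rocker (left), red power rocker (right), rib and tub.
- direction_press (a point): Top of the left (+y) half of the black direction rocker, 20 mm from its pivot; moves with it. Rocker 57 mm along the wheel's y, 28 mm wide, pivot at (-0.015, 0.235) m in the wheel's frame; its two flat halves make a shallow V. The raised half's spot stands about 7 mm above its flush place, which is 194 mm above the table; the grey bezel's top is 4 mm lower than flush.
- direction (a joint): Angle of the direction rocker: 0 = right half flush (clockwise, the start), 0.35 rad = left half flush (anticlockwise). It stays where it is left; about 2 N at the spot moves it, so press until it stops. The switch body is rubber-mounted: past the stop it gives, about 3 N per mm for 4 mm.
- power_press (a point): Top of the far half (the wheel's +x, white dot) of the red power rocker, 20 mm from its pivot; moves with it. Same size, travel and heights as the direction rocker but long along the wheel's x; pivot at (-0.015, 0.13) m in the wheel's frame.
- power (a joint): Angle of the power rocker: 0 = near half flush (off, the start), 0.35 rad = far half flush (on). It stays where it is left; about 2 N at the spot moves it, so press until it stops. Rubber-mounted like the direction switch.
- start_top (a point): Centre of the top of the green start button, 34 mm across, 10 mm proud of its round dark housing and 204 mm above the table, at (-0.12, 0.205) m in the wheel's frame, pressed straight down; it springs back.
- start (a joint): Travel of the start button in its housing: 0 = out, 0.006 m = fully in; fully in takes 5 N. Housing and button together sit on a rubber gasket that gives about 3 N per mm for 4 mm, so the top sinks about 8 mm in all.
- stop_top (a point): Centre of the top of the red stop button, 34 mm across, at (-0.12, 0.275) m in the wheel's frame, 70 mm to the left of the start button. Not to be pressed.
- stop (a joint): Travel of the stop button: 0 = out, 0.006 m = fully in.
- speed_edge (a point): A point on the edge of the black speed knob, 16 mm from its axis at (-0.12, 0.125) m in the wheel's frame; the knob is 36 mm across and stays as set.
- clay_vase: Loose leather-hard grey-brown clay vase on the wheel head, 85 mm high (top 310 mm above the table), foot 124 mm, rim 108 mm across, waist 60 mm. Origin under its foot. Not to be touched.
- tub: Loose blue plastic tub with two wooden tools standing in it, 100 x 115 x 55 mm, tools to 90 mm, on the ledge of the deck behind the power rocker. Origin under its centre.
- rib: Loose wooden throwing rib, 75 x 52 x 6 mm, flat on the ledge behind the direction rocker. Origin at its underside.
- mug: Loose turquoise glazed mug, 80 mm across, 90 mm high, on the table left of the wheel. Origin under its centre.
- bowl: Loose white bowl, 130 mm across, 60 mm high, on the table left of the wheel. Origin under its centre.
- vase: Loose white glazed vase, 110 mm across, 130 mm high, on the table left of the wheel. Origin under its centre.

How it is judged:
On the way, in this order (a step that is already met when the one before it is completed fails the run):
1. the left half of the direction rocker is down flush, with the power still off (value of joint direction above 0.26 rad and value of joint power below 0.1 rad), for 0.1 s.
2. the far half of the power rocker is down flush, with the direction still anticlockwise (value of joint each of power, direction above 0.26 rad), for 0.1 s.
3. the start button is pressed in with the power on (value of joint start above 0.0045 m and value of joint power above 0.26 rad), for 0.04 s.
At the end, for the whole second after the job is handed in: Direction rocker at anticlockwise and power rocker at on (each over 0.26 of 0.35 rad), start and stop buttons out (within 1.5 mm), speed knob as it was (edge within 8 mm), vase within 10 mm and every other loose thing within 20 mm of where it stood (all of step 2 and value of joint each of start, stop below 0.0015 m and distance of speed_edge from where it was at the start of the episode below 0.008 m and distance of clay_vase from where it was at the start of the episode below 0.01 m and distance of each of tub, rib, mug, vase, bowl from where it was at the start of the episode below 0.02 m); the robot touches nothing.
It fails at once if the power is on while the direction rocker is not fully at anticlockwise, or start is pressed while the power is off ((value of joint power above 0.15 rad and value of joint direction below 0.24 rad) or (value of joint start above 0.003 m and value of joint power below 0.2 rad)).
It fails at once if the stop button is pressed in or the speed knob is turned (its edge by over 8 mm) (value of joint stop above 0.003 m or distance of speed_edge from where it was at the start of the episode above 0.008 m).
It fails at once if the fingers push the wheel or its controls harder than a light touch (over 25 N), or the arm beyond the fingers presses on it (over 5 N) (contact force between wheel and the fingers above 25 N or contact force between wheel and the arm above 5 N).
It fails at once if the unfired vase is touched or shifted (contact force between clay_vase and the fingers above 0.5 N or contact force between clay_vase and the arm above 0.5 N or distance of clay_vase from where it was at the start of the episode above 0.01 m).
It fails at once if the tub, the rib or a finished piece is pushed about or picked up (over 20 mm) (distance of any of tub, rib, mug, vase, bowl from where it was at the start of the episode above 0.02 m).
It also fails if it takes over 48 s, if anything falls off the work surface, if the arm or the gripper's body presses on something with over 40 N, if the wrist force passes 120 N, or if a joint passes its speed limit or range.

## Working session

There is one attempt and no reset: what is moved stays moved. The work goes in short steps, each a Python script; the robot and the scene stay as the last script left them, time stands still between calls to the robot, and variables do not carry over. Pictures are saved under pics/ and viewed, about 8 in all and at most 12, crops included, and the job is handed in when it is done.

```bash
mkdir -p pics; ls
python3 - <<'E'
from rig import *
import cv2,numpy as np
for n in ("scene","top"):
    p,d=camera(n); np.savez(f"{n}.npz",p=p,d=d,**camera_params(n)); cv2.imwrite(f"pics/{n}.png",p[:,:,::-1])
    c=camera_params(n); print(n,c["K"],c["position"],c["rotation"])
s=sense();print(s["time_s"],s["position"],s["tcp_rot"],s["finger_gap"])
a,b=cv2.imread("pics/scene.png"),cv2.imread("pics/top.png")
cv2.imwrite("pics/both.png",cv2.resize(np.vstack([a,b]),(400,600))) if 0 else None
E
```

```text
pics
scene [[476.2926824    0.         255.14398819]
 [  0.         476.2926824  186.59535839]
 [  0.           0.           1.        ]] [1.00196322 0.65743305 1.27389486] [[-0.77207972  0.53949756 -0.33590965]
 [ 0.63550545  0.65117854 -0.41484856]
 [-0.00507263 -0.53376857 -0.84561538]]
top [[373.65692044   0.         252.93381914]
 [  0.         373.65692044 193.44454917]
 [  0.           0.           1.        ]] [0.44324832 0.1178826  1.31069368] [[ 0.00736014 -0.99223734  0.12414062]
 [-0.99992081 -0.00857015 -0.00921588]
 [ 0.01020824 -0.12406296 -0.99222184]]
0.1 [ 0.16151066 -0.65488522  0.25535066] [[-4.83407566e-04  9.70908125e-01  2.39451829e-01]
 [ 1.71458853e-03  2.39452310e-01 -9.70906613e-01]
 [-9.99998413e-01 -5.87822445e-05 -1.78046099e-03]] 0.08584108633733598
```

View pics/top.png

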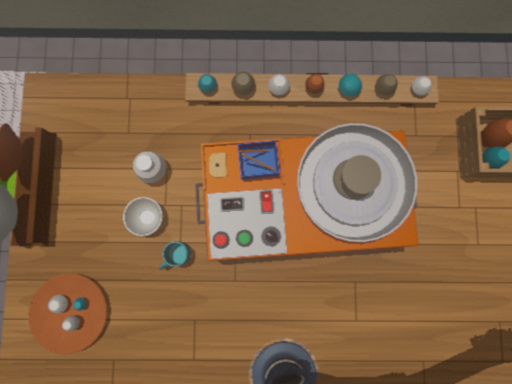

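View pics/scene.png

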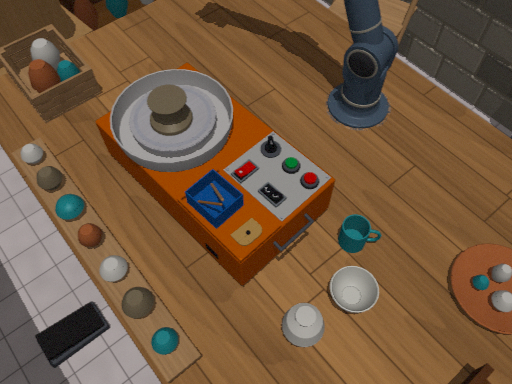

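The top view shows the wheel with the stop at (221,240), start at (245,238), knob at (270,237), direction rocker at (232,204) and power rocker at (267,202). The tub is at (259,160) and the rib at (218,165). Next I'll enlarge the controls in both views.

Run:
```python
import cv2
a=cv2.imread("pics/top.png")[130:265,195:295]; b=cv2.imread("pics/scene.png")[125:225,215:335]
a=cv2.resize(a,None,fx=4,fy=4,interpolation=cv2.INTER_CUBIC)  # 400x540
b=cv2.resize(b[:,:],None,fx=3.3,fy=3.3,interpolation=cv2.INTER_CUBIC) #396x330
import numpy as np
c=np.zeros((540,796,3),np.uint8); c[:,:400]=a; c[:b.shape[0],400:400+b.shape[1]]=b
cv2.imwrite("pics/crop.png",c)
```

```text
(no output)
```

View pics/crop.png

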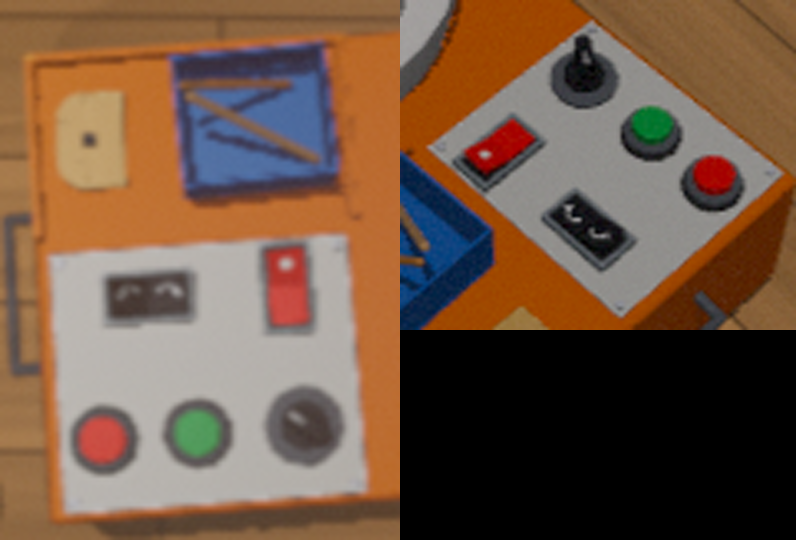

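The crop shows, in crop pixels, for the top view (left half): stop (102,440), start (198,433), direction bezel centre (149,297), power bezel centre (287,288). For the scene view (right half): stop (715,174), start (652,125), direction (589,230), power (500,152). I'll fit the wheel pose to both sets.

```bash
cat > h.py <<'E'
import numpy as np
from scipy.optimize import least_squares
P=np.array([[-.12,.275,.204],[-.12,.205,.204],[-.015,.235,.193],[-.015,.13,.193]])
top=np.array([[102,440],[198,433],[149,297],[287,288]])/4+[195-.4,130-.4]
sc=(np.array([[715,174],[652,125],[589,230],[500,152]])-[400,0])/3.3+[215-.35,125-.35]
cam={n:np.load(n+".npz") for n in("top","scene")}
def W(q,P):
    c,s=np.cos(q[2]),np.sin(q[2]); P=np.atleast_2d(P)
    return np.c_[q[0]+c*P[:,0]-s*P[:,1],q[1]+s*P[:,0]+c*P[:,1],P[:,2]]
def proj(n,X):
    c=cam[n]; Y=(X-c["position"])@c["rotation"]@c["K"].T; return Y[:,:2]/Y[:,2:]
def fit(ns):
    m={"top":top,"scene":sc}
    f=lambda q:np.concatenate([(proj(n,W(q,P))-m[n]).ravel() for n in ns])
    r=least_squares(f,[.6,0,0]);return r.x,r.fun.round(1)
E
python3 - <<'E'
from h import *
for ns in(["top"],["scene"],["top","scene"]):print(*fit(ns))
q=fit(["top","scene"])[0]
for n,p,uv in(("top",0,top),("scene",0,sc)):
    c=cam[n]
    for u,v in uv:
        z=c["d"][int(round(v)),int(round(u))];X=c["rotation"]@(np.linalg.inv(c["K"])@[u,v,1]*z)+c["position"];print(n,X.round(3))
print(W(q,P).round(4))
print("spots",W(q,[[-.015,.255,.201],[.005,.13,.201],[-.12,.205,.204]]).round(4))
E
```

```text
[ 0.58407414 -0.06233772  0.07465436] [ 0.   0.1 -0.2  0.3 -0.1 -0.2  0.3 -0.2]
[ 0.58844942 -0.05879265  0.08705574] [ 0.   0.2  0.1 -0.1  0.1 -0.2 -0.3  0.1]
[ 0.58613498 -0.06066103  0.08073611] [-0.2 -0.  -0.5 -0.  -0.6 -0.4 -0.2 -0.7 -0.  -0.1  0.2 -0.5 -0.1 -0.8
 -0.2 -0.6]
top [0.444 0.203 0.201]
top [0.45  0.133 0.205]
top [0.551 0.17  0.198]
top [0.559 0.067 0.194]
scene [0.444 0.204 0.203]
scene [0.452 0.135 0.204]
scene [0.556 0.176 0.198]
scene [0.564 0.073 0.2  ]
[[0.4443 0.2038 0.204 ]
 [0.45   0.134  0.204 ]
 [0.5522 0.1724 0.193 ]
 [0.5607 0.0677 0.193 ]]
spots [[0.5506 0.1923 0.201 ]
 [0.5806 0.0693 0.201 ]
 [0.45   0.134  0.204 ]]
```

Both fits agree to about 4 mm, and the depth heights match the given values (buttons at 0.204). I'll shut the gripper, go high around the vase, and hover over the direction rocker.

```bash
cat >> h.py <<'E'
q=np.array([.5861,-.0607,.0807]); c,s=np.cos(q[2]),np.sin(q[2])
R=np.array([[0,c,s],[0,s,-c],[-1,0,0]])
def pt(x,y,z): return W(q,[[x,y,z]])[0]
E
python3 - <<'E'
from rig import *
from h import *
import cv2
c=cam["top"];v,u=np.mgrid[130:200,195:295];z=c["d"][v,u]
X=(np.stack([u,v,1+0*u],-1)@np.linalg.inv(c["K"]).T*z[...,None])@c["rotation"].T+c["position"]
m=(X[...,2]>.24)&(X[...,1]>-.0);print("tub high:",X[m].min(0).round(3),X[m].max(0).round(3))
p=sense()["position"]
move_l([p[0],p[1],.48],feed=.2)
command_gripper(0)
movep([.5,-.42,.48],R)
movep([.6,-.1,.48],R)
movep(pt(-.015,.257,.33),R)
move_l(pt(-.015,.257,.255),feed=.1)
s=sense();print(s["time_s"],s["position"],s["joint_pos"],s["wrist_force"],s["finger_gap"])
p,d=camera("scene");np.savez("s2.npz",p=p,d=d)
cv2.imwrite("pics/hover.png",cv2.resize(p[90:250,180:370,::-1],None,fx=3.5,fy=3.5,interpolation=cv2.INTER_CUBIC))
E
```

```text
tub high: [0.443 0.103 0.24 ] [0.705 0.149 1.311]
7.0917 [0.55087424 0.19446297 0.25566607] [-0.0481476   0.36059863 -0.46887598  1.73690636  0.18132425  1.08570841
 -2.06599653] [-0.13972903  0.47665328 -0.13387566] 6.556048077078901e-05
```

View pics/hover.png

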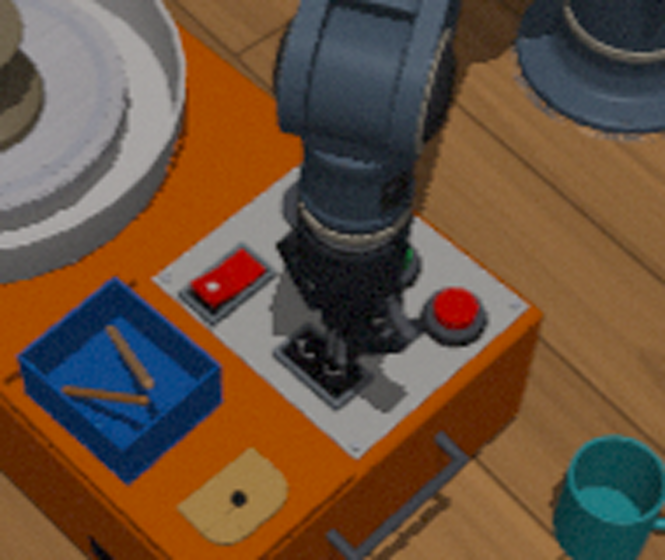

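The closed fingertips, near crop pixel (340,370), hover over the left (+y) half of the direction rocker. The stop button at (457,308) is clear. Next I press direction.

```bash
cat >> h.py <<'E'
def press(x,y,F=8.5,zmin=.207):
    from rig import move_l,sense
    move_l(pt(x,y,.238),feed=.08)
    for z in np.arange(.236,zmin,-.002):
        hit=move_l(pt(x,y,z),feed=.03,until_force=F); st=sense()
        print(round(st["position"][2],4),st["wrist_force"].round(2),hit)
        if hit or abs(st["wrist_force"][2])>F: break
    return st
E
python3 - <<'E'
from rig import *
from h import *
import cv2
press(-.015,.257)
move_l(pt(-.015,.257,.30),feed=.1)
movep(pt(.004,.13,.32),R)
p,d=camera("scene")
cv2.imwrite("pics/d1.png",cv2.resize(p[90:250,180:370,::-1],None,fx=3.5,fy=3.5,interpolation=cv2.INTER_CUBIC))
s=sense();print(s["time_s"],s["position"],s["wrist_force"])
E
```

```text
0.2361 [0.24 0.5  0.8 ] False
0.2339 [ 0.02  0.26 -0.1 ] False
0.2318 [ 0.36  0.08 -0.06] False
0.2299 [ 0.25  1.22 -0.72] False
0.2281 [0.58 0.66 0.24] False
0.2261 [-0.45  0.87  1.46] False
0.2238 [-0.52  0.01  1.52] False
0.2218 [0.18 1.21 1.13] False
0.2198 [ 0.04 -0.02  0.53] False
0.2182 [-0.71 -0.21  3.17] False
0.2168 [-2.61 -1.19  6.83] False
0.2155 [-2.98 -1.61 10.83] False
12.1417 [0.57920135 0.06988679 0.31944551] [-0.52301655  0.13990256 -0.31030163]
```

View pics/d1.png

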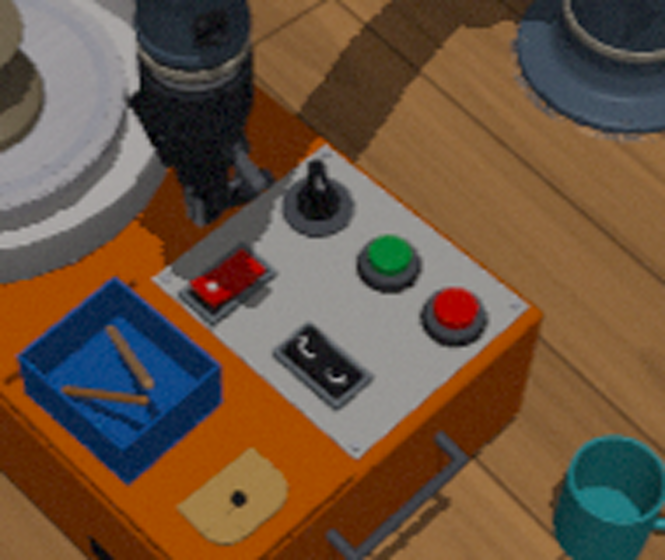

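The force profile fits a full flip. Contact began near TCP 0.227 at about 1.5 N, then the stop gave at about 3 N/mm down to a tip height of 0.1905, which is flush less the rubber's give. I'll check the depths of both halves before touching power, and press only if they pass.

```bash
cat >> h.py <<'E'
def hts(P,d):
    c=cam["scene"];out=[]
    for x,y in P:
        u,v=proj("scene",W(q,[[x,y,.197]]))[0].round().astype(int)
        Z=d[v-1:v+2,u-1:u+2]; V,U=np.mgrid[v-1:v+2,u-1:u+2]
        X=(np.stack([U,V,1+0*U],-1)@np.linalg.inv(c["K"]).T*Z[...,None])@c["rotation"].T+c["position"]
        out.append(np.median(X[...,2]))
    return np.round(out,4)
DP=[(-.015,.255),(-.015,.215),(.005,.13),(-.035,.13)]
E
python3 - <<'E'
from rig import *
from h import *
d=np.median([camera("scene")[1] for _ in range(5)],0)
h0=hts(DP,cam["scene"]["d"]);h1=hts(DP,d);print("dirL dirR powFar powNear",h0,h1)
if h1[0]<h1[1]-.003 and h1[2]>h1[3]:
    press(.004,.13)
    move_l(pt(.004,.13,.30),feed=.1)
    movep(pt(-.12,.205,.32),R)
    d=np.median([camera("scene")[1] for _ in range(5)],0)
    print(hts(DP,d))
s=sense();print(s["time_s"],s["position"],s["wrist_force"])
E
```

```text
dirL dirR powFar powNear [0.2038 0.1945 0.202  0.1951] [0.1959 0.2005 0.2036 0.1953]
0.2362 [ 0.2   0.15 -0.44] False
0.2339 [-0.58 -0.45 -0.14] False
0.2318 [-0.02 -1.02  0.12] False
0.2298 [ 0.16 -0.1  -0.3 ] False
0.2282 [ 0.4  -0.22  0.72] False
0.2262 [1.42 0.11 0.6 ] False
0.2238 [-0.14 -0.92  1.54] False
0.2217 [ 0.24 -0.31  1.92] False
0.2198 [-0.44 -0.35  0.59] False
0.2183 [ 0.08 -0.56  3.85] False
0.2168 [-1.66  0.15  7.75] False
0.2156 [-3.95 -0.89 10.75] False
[0.195  0.2021 0.1956 0.2011]
18.4667 [0.4507616  0.13332257 0.31954463] [-0.22578466  0.9764479   0.74578717]
```

Both rockers read as flipped, so now the start button.

Run:
```python
from rig import *
from h import *
import cv2
move_l(pt(-.12,.205,.25),feed=.1)
press(-.12,.205); sleep(.15); print(sense()["wrist_force"])
move_l(pt(-.12,.205,.34),feed=.1)
movep([.45,-.05,.48],R); movep([.5,-.42,.48],R)
p,d0=camera("scene");d=np.median([d0]+[camera("scene")[1] for _ in range(4)],0)
B=[(-.12,.275),(-.12,.205)]
print(hts(DP,d),"buttons stop,start",hts(B,cam["scene"]["d"]),hts(B,d))
cv2.imwrite("pics/end.png",cv2.resize(p[:,:,::-1],None,fx=1.5,fy=1.5))
s=sense();print(s["time_s"],s["position"],s["wrist_force"])
```

```text
0.2361 [-0.07 -0.21  0.17] False
0.2339 [0.32 0.79 0.69] False
0.2318 [-0.27  0.3   0.07] False
0.2298 [-0.35 -0.1  -0.78] False
0.2282 [ 0.91 -0.12  1.29] False
0.2262 [0.34 0.77 2.5 ] False
0.2241 [ 1.16 -0.53  3.49] False
0.2221 [0.91 0.35 4.59] False
0.2204 [-0.38  0.17  6.28] False
0.219 [-1.54 -0.96 11.19] False
[-0.43620898 -0.53388566  9.84861012]
[0.1957 0.202  0.1959 0.2021] buttons stop,start [0.2057 0.2051] [0.2042 0.204 ]
26.1917 [ 0.50037174 -0.41901479  0.48053462] [-0.36385685 -0.37869776  0.26717392]
```

View pics/end.png

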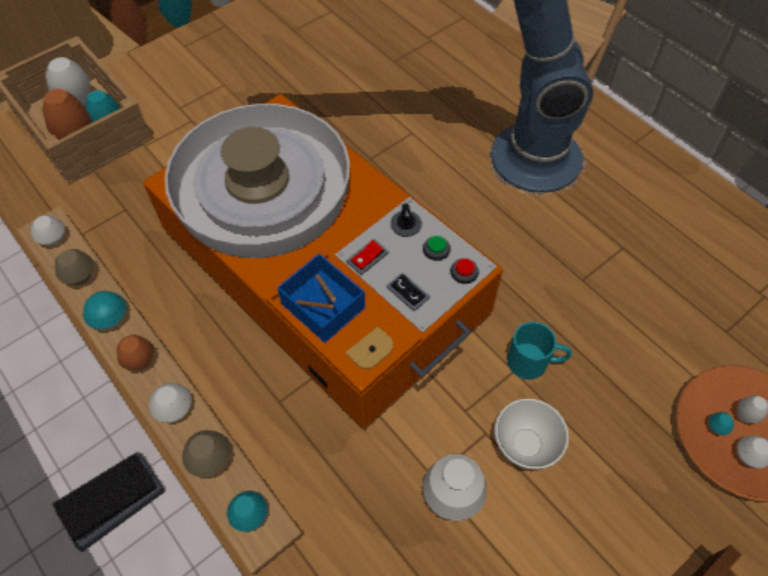

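The end picture shows the vase (250,165), tub (320,297), rib (370,347) and ware where they stood. The knob at (405,218) looks unchanged, both buttons are out, and the arm is clear.

```bash
python3 -c "
from rig import *
finish_job()"
```

```text
the job is handed in; nothing more can be done
```

I pressed the direction rocker to anticlockwise, then the power rocker to on, then pressed and released the green start button. I handed the job in with the arm clear, at about 26 s of robot time. The system gives no verdict.

- **Forces:** I used closed fingertips, and each press peaked at about 11 N, under the 25 N limit. The stopping threshold was meant to be 8.5 N, but the built-in force stop never triggered. My own check after each 2 mm step ended the presses, hence the overshoot.
- **Rockers:** depth readings put the pressed halves at about 196 mm and the raised halves at about 202 mm. The left half of direction and the far half of power are therefore down. I checked direction before touching power.
- **Start button:** its top sank about 10 mm under the finger, slightly more than the 8 mm given, and it read 204 mm high after release, so it is back out.
- **Left alone:** the stop button read 204 mm, so it is out too. By eye only, the knob, unfired vase, tub, rib, mug, bowl and white vase look unmoved in the last picture.
- **Disagreement:** the wheel poses fitted from the two cameras differed by about 4 mm in position and 0.012 rad in yaw, so I used the joint fit.

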